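# Run the dose tray under the filling head and hold the spring gate open at its mark

### The job

In the tablet filling station on the desk, slide the dose tray along its channel and under the funnel until it is fully home against the end stop. Only then pull the spring gate out by its upright grip until its pointer lines up with the blade of the setting mark, and finish while still holding it there, so that a colleague can drop the tablets through: do not let go. Leave the tray home, and do not disturb the bottle, the jar and the carton standing around.

Things in the scene. Friction and masses are not known exactly. Their poses are not given: they have to be found in the camera images.
- station: Filling station fixed to the desk; origin on the desk under the tray channel's centre line, z up. Base board x -50..50, y -122..210 mm, 8 mm thick; on it a channel along y between two 10 mm thick rails 46 mm apart, tops at z 22 mm, open at the +y end, with an end stop at y = -110 mm. A bridge roof (z 40 to 46 mm) covers the channel from y -122 to -20 mm.
- funnel (a point): Centre of the mouth of the clear square funnel on the bridge (63 mm in x, 74 mm in y, its top here, 105 mm above the desk). From its foot the roof goes on towards the station's -x, the robot's side, as a flat tongue (top 46 mm above the desk, 122 mm wide, to station x = -165 mm) on which the gate slides.
- home (a point): Point in the channel (station frame 0, -25, 20 mm; axes as the station's) where the tray's centre lies when the tray is fully home against the end stop.
- tray_mid (a point): Centre of the loose white dose tray: 42 mm wide (x), 170 mm long (y), 24 mm high, seven compartments in a row, about 0.12 kg. It starts in the channel, outside the bridge, 80 to 120 mm short of home, its axes parallel to the station's; it slides along the station's -y to get home.
- tray_grip (a point): Grip point on the tray's upright white lug at its +y end, 75 mm from the tray's centre along y. Lug 30 mm (x) by 12 mm (y); its top is 15 mm above this point, this point is 68 mm above the desk, the tray's rim 36 mm below it. When home this point is still 70 mm outside the bridge roof.
- gate (a joint): Travel of the spring gate in metres: 0 shut, growing as it is pulled towards the station's -x, at most 0.065. A spring pulls it shut with about 6 N when shut and 120 N/m more as it opens (about 12 N at 0.050); it snaps shut when let go.
- gate_grip (a point): Grip point on the gate's grey upright grip: a plate 10 mm thick (x, the pull direction) by 36 mm wide (y), rising from the steel gate plate (top 53 mm above the desk) to 113 mm above the desk; this point is 98 mm above the desk, 15 mm below the grip's top. Axes as the station's. Shut, the grip is 41 mm clear of the funnel.
- gate_pointer (a point): Pointer of the gate: a dark steel tab, 4 mm wide in x, sticking out 12 mm from the gate plate's +y side in line with the grip; this point is in the middle of its top, 31 mm from the grip point along y, 59 mm above the desk. Axes as the station's.
- mark_blade (a point): Setting mark: a clip fixed on the tongue just beyond the pointer in +y, with a dark upright steel blade 4 mm thick in x, 18 mm long in y, top 61 mm above the desk; this point is near its top, axes as the station's. The gate is at the mark when pointer and blade have the same x in the station frame: a pull of 25 to 50 mm, different every time.
- bottle: Bystander: white tablet bottle, 54 mm across, 88 mm tall, origin under its centre.
- small_jar: Bystander: small white jar, 42 mm across, 66 mm tall, origin under its centre.
- carton: Bystander: paper-white carton, 45 x 105 x 38 mm high, origin under its centre.
Things that resemble listed ones, but are neither listed nor needed, are in the scene too. Leave any green or orange look-alike of the part that bears tray_mid alone.

How it is judged (in metres and radians):
On the way, in this order (a step that is already met when the one before it is completed fails the run):
1. the tray is fully home against the end stop while the gate is still shut (y of tray_mid in the frame of home between -0.004 and 0.004 m and x of tray_mid in the frame of home between -0.006 and 0.006 m and z of tray_mid in the frame of home between -0.006 and 0.006 m and value of joint gate below 0.008 m), for 0.2 s.
2. the gate's pointer is pulled to the mark by the gripper, tray home (y of tray_mid in the frame of home between -0.006 and 0.006 m and x of tray_mid in the frame of home between -0.006 and 0.006 m and z of tray_mid in the frame of home between -0.006 and 0.006 m and x of gate_pointer in the frame of mark_blade between -0.005 and 0.005 m and contact force between the fingers and gate above 3 N), for 0.2 s.
At the end, for the whole second after the job is handed in: Through the last second the gripper's fingers hold the gate (more than 3 N on it), at rest, with its pointer within 5 mm of the blade in the pull direction, and the tray lies in the channel within 6 mm of home (4 mm, with the gate still shut, when it is first pushed home) (all of step 2 and velocity of joint gate between -0.01 and 0.01 m/s); the arm keeps its last pose, push and grip.
It fails at once if the gate is pulled open more than 12 mm while the tray is not home (10 mm or more short) (value of joint gate above 0.012 m and not (y of tray_mid in the frame of home between -0.01 and 0.01 m and x of tray_mid in the frame of home between -0.006 and 0.006 m and z of tray_mid in the frame of home between -0.006 and 0.006 m)).
It fails at once if the bottle is shoved more than 30 mm or tipped (distance of bottle from where it was at the start of the episode above 0.03 m or angle between bottle's own z axis and vertical above 0.35 rad).
It fails at once if the small jar is shoved more than 30 mm or tipped (distance of small_jar from where it was at the start of the episode above 0.03 m or angle between small_jar's own z axis and vertical above 0.35 rad).
It fails at once if the carton is shoved more than 30 mm or tipped (distance of carton from where it was at the start of the episode above 0.03 m or angle between carton's own z axis and vertical above 0.35 rad).
It also fails if it takes over 48 s, if anything falls off the work surface, if the arm or the gripper's body presses on something with over 40 N, if the wrist force passes 120 N, or if a joint passes its speed limit or range.

### The arm

A 6-joint arm with a two-finger parallel gripper is mounted at the origin on the work surface. World frame = base frame: x ahead of the robot, y to its left, z up, the work surface at z = 0. Lengths are in m, angles in degrees, forces in N, time in s.
With the tool pointing down it reaches from about 0.4 to 0.825 m from the base axis. Payload 7 kg.
Tool frame: the origin (TCP) lies on the centre line of the jaws, within the pads' length; the fingertips stand 14 mm ahead of it and the grasp point (between the pads) lies 5 mm behind it (tips_ahead is the distance from the TCP to the fingertips, in m); z points along the fingers, y is the direction in which the jaws open and shut (so a half turn about z gives the same grasp; the last joint's range is limited). The gripper opens to 85 mm and grips with 20 to 120 N. Pads are 22 mm wide; open, the fingers measure 114 mm over their backs; the gripper's body (76 mm by 85 mm) begins 54 mm behind the grasp point. The pads swing forward as they close: fully open they stand 13 mm farther back than shut.
Start: joints at [79.59, 20.546, 0.682, 0, -70.136, -16.507], TCP at [0.306, 0.602, 0.245] pointing down, gripper open.
Joint ranges: [-176.03, 176.03], [-82.01, 121.73], [-58.28, 71.71], [-173.87, 95.51], [-174.79, -0.11], [-173.66, 173.66]. Speed limits (degrees/s): [136.94, 136.94, 172.46, 180, 180, 180].

### API

Orientations are given as a 3x3 rotation matrix whose columns are the frame's x, y, z axes.
In Python, from plant import get_obs, grab_frame, calibration, job_done, tips_ahead gives the robot as it stands.
- The arm moves only by the tool arm_command, never from a script. Its argument "commands" is a list of rows, each a list of 2 entries, a list of its own where there are three numbers: the shift along the world's x, y, z in m, then the turn about the world's z in rad. In form: [[[x, y, z], spin], ...]. A call has 1 to 8 rows; each row is the pose to reach, as a shift and turn from the pose commanded when the call began; what a row does not reach only later rows make up. A row lasts 1/8 s, in which the tool goes at most 62.5 mm and 10.7 degrees, less where a joint would pass 70% of its speed; a pose out of reach is approached as far as the arm can. A call with a gripper value outside its range is refused whole. "claw" is the closure, from 0 (fully open) to 1 (shut), set as the call begins (left out, the last holds). The fingers move at their own pace and stop on an object; the grip force is fixed at half the most. Time passes only in rows, so rows that repeat a pose let the fingers close. It gives the time, the measured TCP pose, the force and the opening at its end, in the units of the state.
- get_obs(): the state, without advancing time (a new reading comes with each control period).
- grab_frame(name): name is "side" or "top" or "wrist"; returns the picture (384x512x3 uint8, red, green, blue); there is no depth.
- calibration(name): a dict with "fx", "fy", "cx", "cy" (pixels), "R" (3x3) and "t" (3): a world point X has camera coordinates R X + t; the wrist camera has in their place "tool_from_camera" (4x4, takes a point from camera to tool coordinates, whose origin is the TCP and whose axes are the flange's). Camera axes: x right, y down, z forward; pixel columns grow to the right and rows downward; lengths in m; the calibration is good to about 2 mm. The wrist camera is an equidistant fisheye: a pixel r from the principal point sees the ray r / f radians off the axis. A picture is of the moment at which its call begins: read the wrist's pose just before it. calibration takes no time and is no camera call.
- job_done(): hands the job in, once; it reports no verdict.
The state is a dict: "time": time; "joint_pos": joint angles; "qvel": joint speeds; "effort": joint torques, N m; "tcp_pos": TCP position; "tool_rot": TCP orientation; "ft_force": force on the tool from outside, world axes, zero at the start; "moment": the same for the moment, N m; "width": opening from 0.0 (shut) to 1.0 (fully open).
Only numpy, scipy, OpenCV 4.12 (cv2) and the standard library are available. Lean on these libraries where they do the work, as an engineer would, in place of code of your own. Each camera call takes 0.05 s, during which the arm holds its last target.

## Working session

There is one attempt and no reset: what is moved stays moved. The work goes in short steps, Python scripts to look and compute and a tool call to move; the robot and the scene stay as the last step left them, time stands still between calls to the robot, and variables do not carry over. Pictures are saved under pics/ and viewed, and the job is handed in when it is done.

Besides the shell and the picture viewer there is one more tool, called as name(argument=value, ...), one argument or row to a line, values as JSON. arm_command: Moves the arm, as the interface text tells. Its arguments: {"type":"object","properties":{"commands":{"type":"array","items":{"type":"array"}},"claw":{"type":"number"}},"required":["commands"]}

```bash
mkdir -p pics; python3 - <<'E'
from plant import *
import cv2
o=get_obs();print(o['time'],o['tcp_pos'],o['tool_rot'],o['ft_force'],o['width'],tips_ahead)
for n in ['side','top','wrist']:
    print(n,calibration(n))
    cv2.imwrite(f'pics/{n}0.png',grab_frame(n)[:,:,::-1])
E
```

```text
0.0 [0.30538433 0.60145056 0.24434919] [[ 8.91613582e-01 -4.52796663e-01 -6.34604817e-04]
 [-4.52797087e-01 -8.91612237e-01 -1.55463766e-03]
 [ 1.38113324e-04  1.67348326e-03 -9.99998590e-01]] [-0.13334286  0.43545698  0.14043638] 0.9970665896158426 0.014
side {'fx': 480.49366727218353, 'fy': 480.49366727218353, 'cx': 254.32634859037003, 'cy': 192.6974626411345, 'R': array([[ 0.70961527, -0.70446243,  0.01337323],
       [-0.38487883, -0.40345266, -0.830117  ],
       [ 0.59018171,  0.58391663, -0.55742884]]), 't': array([-0.31086031,  0.29319333,  1.05880924])}
top {'fx': 357.38538478790775, 'fy': 357.38538478790775, 'cx': 251.6757054833565, 'cy': 191.63027327639224, 'R': array([[-2.75722597e-02, -9.99611565e-01, -4.06079946e-03],
       [-9.89704836e-01,  2.78692951e-02, -1.40383905e-01],
       [ 1.40442546e-01,  1.48291385e-04, -9.90088819e-01]]), 't': array([0.08855949, 0.48543967, 1.0322384 ])}
wrist {'fx': 297.3186396354542, 'fy': 297.3186396354542, 'cx': 253.11178925825135, 'cy': 187.39195856055517, 'tool_from_camera': array([[ 1.31892981e-04, -9.60870243e-01, -2.76998842e-01,
         6.92825064e-02],
       [ 9.99999679e-01, -9.20284059e-05,  7.95383454e-04,
         5.01713304e-04],
       [-7.89752055e-04, -2.76998858e-01,  9.60869923e-01,
        -1.27859197e-01],
       [ 0.00000000e+00,  0.00000000e+00,  0.00000000e+00,
         1.00000000e+00]])}
```

View pics/side0.png

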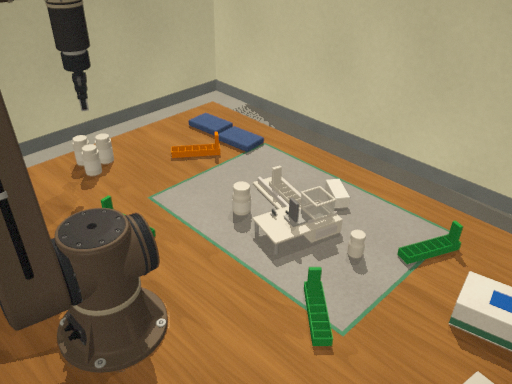

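View pics/top0.png

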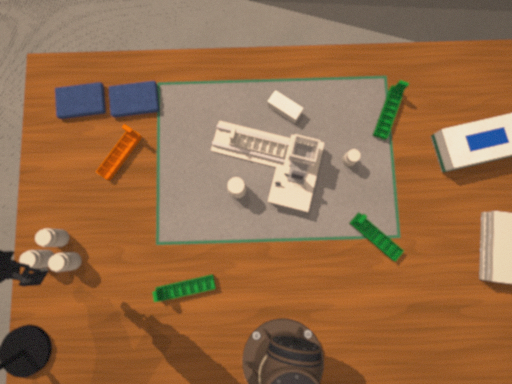

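View pics/wrist0.png

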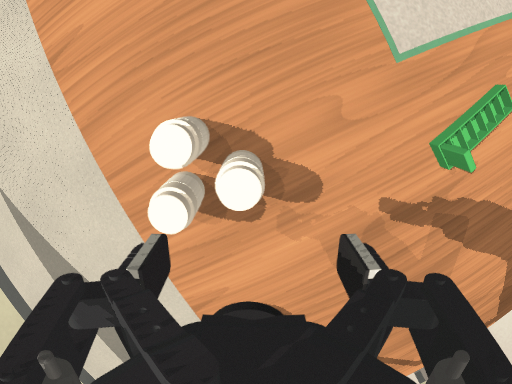

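The top view shows the station at about (210-325, 120-212), with the gate grip near (298,175). The bottle is at (236,187), the jar at (352,158) and the carton at (286,105). The side view shows the lug at (277,175) and the gate grip at (294,210). I'll zoom in next.

```bash
python3 - <<'E'
import cv2
t=cv2.imread('pics/top0.png')[85:225,200:370]; cv2.imwrite('pics/top0z.png',cv2.resize(t,None,fx=4.7,fy=4.2857,interpolation=cv2.INTER_CUBIC) if 0 else cv2.resize(t,None,fx=4,fy=4,interpolation=cv2.INTER_CUBIC))
t=cv2.imread('pics/side0.png')[150:270,220:380]; cv2.imwrite('pics/side0z.png',cv2.resize(t,None,fx=5,fy=5,interpolation=cv2.INTER_CUBIC))
E
```

```text
(no output)
```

View pics/top0z.png

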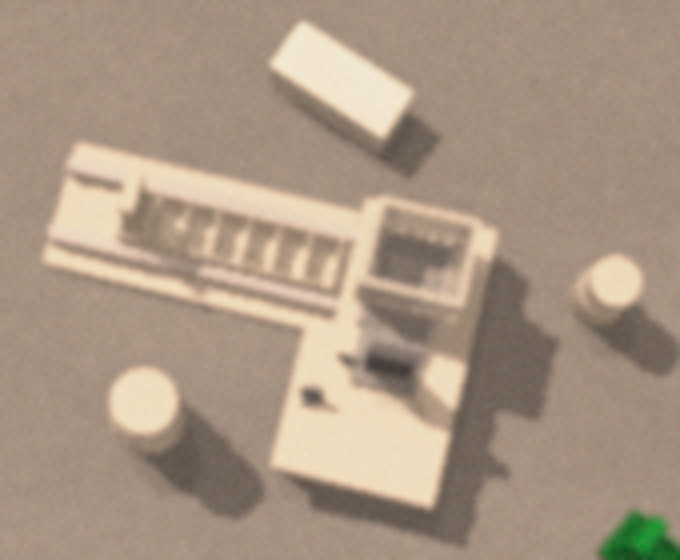

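View pics/side0z.png

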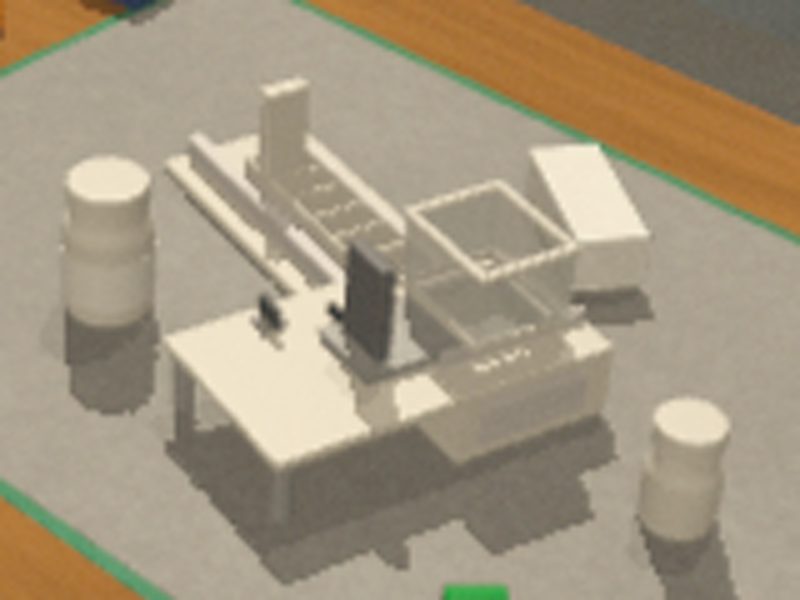

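```bash
cat > h.py <<'E'
import numpy as np
from plant import *
C={n:calibration(n) for n in ['side','top']}
def proj(n,X):
    c=C[n];p=(c['R']@np.atleast_2d(X).T).T+c['t'];return np.c_[c['fx']*p[:,0]/p[:,2]+c['cx'],c['fy']*p[:,1]/p[:,2]+c['cy']]
def rayz(n,uv,z):
    c=C[n];d=c['R'].T@np.array([(uv[0]-c['cx'])/c['fx'],(uv[1]-c['cy'])/c['fy'],1]);o=-c['R'].T@c['t'];return o+d*(z-o[2])/d[2]
def zt(u,v):return np.array([u/4+200-.375,v/4+85-.375])
def zs(u,v):return np.array([u/5+220-.4,v/5+150-.4])
E
cat > fit.py <<'E'
from h import *
from scipy.optimize import least_squares
def R(a):return np.array([[np.cos(a),-np.sin(a)],[np.sin(a),np.cos(a)]])
D=[('top',zt(272,466),(-.165,'t+',.046)),('top',zt(436,507),(-.165,'t-',.046)),
('top',zt(75,142),(.05,.21,.008)),('top',zt(42,263),(-.05,.21,.008)),
('top',zt(375,195),(.0315,'f+',.105)),('top',zt(474,225),(.0315,'f-',.105)),('top',zt(466,307),(-.0315,'f-',.105)),('top',zt(357,288),(-.0315,'f+',.105)),
('side',zs(165,343),(-.165,'t+',.046)),('side',zs(280,467),(-.165,'t-',.046)),('side',zs(166,163),(-.05,.21,.008)),
('side',zs(407,207),(-.0315,'f+',.105)),('side',zs(498,180),(.0315,'f+',.105)),('side',zs(580,245),(.0315,'f-',.105)),('side',zs(488,279),(-.0315,'f-',.105))]
def pt(p,q):
    x,y,z=q
    if isinstance(y,str): y={'t':p[3],'f':p[4]}[y[0]]+(1 if y[1]=='+' else -1)*{'t':.061,'f':.037}[y[0]]
    return np.r_[R(p[2])@[x,y]+p[:2],z]
f=lambda p:np.concatenate([proj(n,pt(p,q))[0]-uv for n,uv,q in D])
s=least_squares(f,[.6,0,-.25,-.07,-.07],loss='soft_l1');p=s.x
print(p,np.degrees(p[2]));print(f(p).reshape(-1,2).round(1))
def st(X):return np.r_[R(p[2]).T@(X[:2]-p[:2]),X[2]]
for nm,n,uv,z in [('lug','side',zs(285,89),.083),('lug','top',zt(130,197),.083),('grip','side',zs(370,252),.113),('grip','top',zt(389,364),.113),
 ('ptr','side',zs(337,310),.059),('ptr','top',zt(346,358),.059),('blade','side',zs(268,298),.061),('blade','top',zt(312,396),.061)]:
    X=rayz(n,uv,z);print(nm,n,X.round(4),st(X).round(4))
for nm,uv,z in [('bottle',zt(145,402),.088),('jar',zt(613,280),.066),('carton',zt(342,75),.038)]:
    X=rayz('top',uv,z);print(nm,X.round(3),st(X).round(3))
E
python3 fit.py
```

```text
[ 0.61694496 -0.01595294 -0.27158426 -0.06229701 -0.06499347] -15.560631694490674
[[ 0.6 -0.4]
 [ 0.1 -0.6]
 [ 0.2  0.1]
 [ 0.3 -0.1]
 [ 1.1  0.7]
 [ 1.7 -0.7]
 [-1.1 -0.2]
 [ 0.5 -1.6]
 [ 0.1 -0.7]
 [ 0.2 -0.4]
 [-0.9 -0.3]
 [-1.   0.6]
 [-0.4  0.2]
 [-0.8  0.4]
 [-1.6 -0. ]]
lug side [0.6549 0.1232 0.083 ] [-0.0008  0.1442  0.083 ]
lug top [0.6524 0.1273 0.083 ] [-0.0043  0.1475  0.083 ]
grip side [ 0.5268 -0.0563  0.113 ] [-0.076  -0.0631  0.113 ]
grip top [ 0.5179 -0.0518  0.113 ] [-0.0858 -0.0611  0.113 ]
ptr side [ 0.5324 -0.0315  0.059 ] [-0.0773 -0.0376  0.059 ]
ptr top [ 0.5332 -0.0275  0.059 ] [-0.0775 -0.0336  0.059 ]
blade side [0.5111 0.0007 0.061 ] [-0.1065 -0.0124  0.061 ]
blade top [ 0.5054 -0.0013  0.061 ] [-0.1114 -0.0158  0.061 ]
bottle [0.5   0.119 0.088] [-0.149  0.099  0.088]
jar [ 0.585 -0.225  0.066] [ 0.025 -0.21   0.066]
carton [ 0.759 -0.036  0.038] [0.142 0.019 0.038]
```

Both views agree to a few mm. The station origin is about (0.617, -0.016) with yaw about -15.6°, the tray about 96 mm short, and the needed pull about 30-34 mm. I'll move above the lug with the jaws along station y.

arm_command(
  commands=[
    [[0.035,-0.048,0],0.03],
    [[0.075,-0.1,0],0.07],
    [[0.11,-0.148,0],0.1],
    [[0.145,-0.196,0],0.13],
    [[0.18,-0.244,0],0.16],
    [[0.214,-0.292,0],0.197],
    [[0.249,-0.34,0],0.197],
    [[0.284,-0.388,0],0.197],
  ],
)

```text
time: 1.15
tcp_pos: [0.5904, 0.2122, 0.2453]
tool_rot: [[0.963, -0.269, -0.0], [-0.269, -0.963, 0.0], [-0.0, 0.0, -1.0]]
ft_force: [0.2, 0.3, 1.2]
width: 1.0
```

arm_command(
  commands=[
    [[0.032,-0.044,-0.01],0],
    [[0.064,-0.088,-0.03],0],
    [[0.064,-0.088,-0.03],0],
  ],
)

```text
time: 1.52
tcp_pos: [0.654, 0.1222, 0.2123]
tool_rot: [[0.962, -0.274, -0.004], [-0.274, -0.962, -0.002], [-0.004, 0.003, -1.0]]
ft_force: [-0.5, 0.5, 0.0]
width: 0.994
```

```bash
cat >> h.py <<'E'
import cv2
W=calibration('wrist')
def wproj(X,o):
    T=np.eye(4);T[:3,:3]=o['tool_rot'];T[:3,3]=o['tcp_pos'];M=np.linalg.inv(T@W['tool_from_camera'])
    P=(M[:3,:3]@np.atleast_2d(X).T).T+M[:3,3];rr=np.hypot(P[:,0],P[:,1]);th=np.arctan2(rr,P[:,2])
    return np.c_[W['cx']+W['fx']*th*P[:,0]/rr,W['cy']+W['fy']*th*P[:,1]/rr]
def wrayz(uv,z,o):
    T=np.eye(4);T[:3,:3]=o['tool_rot'];T[:3,3]=o['tcp_pos'];M=T@W['tool_from_camera']
    d=np.array([(uv[0]-W['cx'])/W['fx'],(uv[1]-W['cy'])/W['fy']]);th=np.hypot(*d)
    r=np.r_[d/th*np.sin(th),np.cos(th)];r=M[:3,:3]@r;c=M[:3,3];return c+r*(z-c[2])/r[2]
E
cat > shot.py <<'E'
from h import *
import sys,pickle
o=get_obs();n=sys.argv[1];tag=sys.argv[2]
im=grab_frame(n)[:,:,::-1];cv2.imwrite(f'pics/{tag}.png',im)
pickle.dump(o,open(f'pics/{tag}.pkl','wb'))
cv2.imwrite(f'pics/{tag}z.png',cv2.resize(im,(768,576),interpolation=cv2.INTER_CUBIC))
print(o['time'],o['tcp_pos'],o['tool_rot'][:,1].round(4),o['ft_force'].round(2),o['width'],o['joint_pos'])
E
python3 shot.py wrist w1
```

```text
1.525 [0.65395747 0.12216878 0.21232894] [-0.274  -0.9617  0.0028] [-0.51  0.5   0.03] 0.9944062128188301 [ 2.73273902e+01  2.09718533e+01 -3.06817498e+00 -2.08075901e-02
 -6.62181019e+01  4.67796196e+01]
```

View pics/w1z.png

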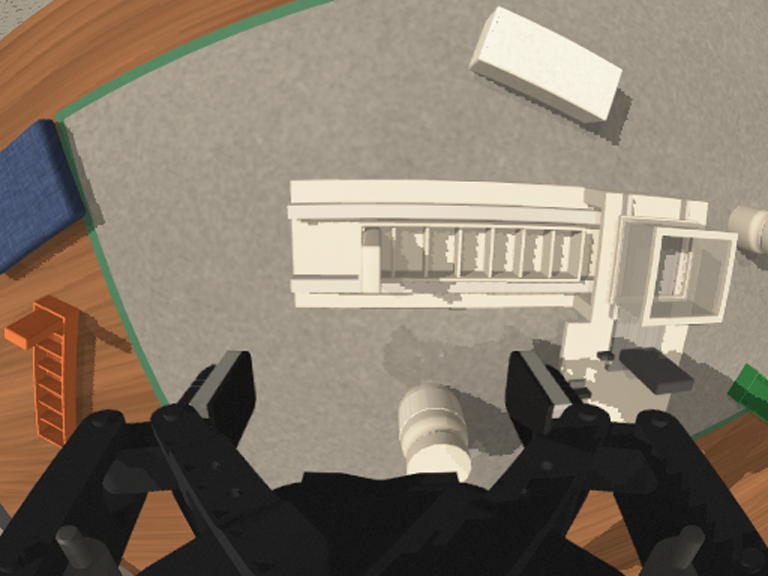

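```bash
cat > st.py <<'E'
from h import *
import pickle
P=[0.61694,-0.01595,-0.27158]
def st(X,p=P):
    c,s=np.cos(p[2]),np.sin(p[2]);return np.r_[np.array([[c,s],[-s,c]])@(X[:2]-np.array(p[:2])),X[2]]
def ws(X,p=P):
    c,s=np.cos(p[2]),np.sin(p[2]);return np.r_[np.array([[c,-s],[s,c]])@np.array(X[:2])+p[:2],X[2]]
E
python3 - <<'E'
from st import *
o=pickle.load(open('pics/w1.pkl','rb'))
for n,u,v,z in [('lug',371,259,.083),('lug x+',371,227,.083),('lug x-',370,292,.083),('board +x+y',291,181,.008),('board -x+y',295,307,.008),('f',661,227,.105),('f',737,235,.105),('f',721,316,.105),('f',642,325,.105),
 ('roof+y+x',606,193,.046),('rail in+x',290,218,.022),('rail in-x',290,279,.022),('grip',650,359,.113),('blade?',605,354,.061),('ptr?',578,392,.061)]:
    X=wrayz((u/1.5-.17,v/1.5-.17),z,o);print(n,X.round(4),st(X).round(4))
E
```

```text
lug [0.6632 0.1241 0.083 ] [0.007  0.1473 0.083 ]
lug x+ [0.6816 0.1188 0.083 ] [0.0262 0.1472 0.083 ]
lug x- [0.6437 0.1304 0.083 ] [-0.0135  0.1482  0.083 ]
board +x+y [0.7209 0.1711 0.008 ] [0.0499 0.2081 0.008 ]
board -x+y [0.6254 0.1997 0.008 ] [-0.0496  0.21    0.008 ]
f [ 0.6407 -0.0547  0.105 ] [ 0.0332 -0.0309  0.105 ]
f [ 0.6192 -0.1234  0.105 ] [ 0.031  -0.1029  0.105 ]
f [ 0.563  -0.1058  0.105 ] [-0.0278 -0.101   0.105 ]
f [ 0.5798 -0.0339  0.105 ] [-0.031  -0.0272  0.105 ]
roof+y+x [ 0.657  -0.0487  0.046 ] [ 0.0474 -0.0208  0.046 ]
rail in+x [0.6954 0.1772 0.022 ] [0.0238 0.2071 0.022 ]
rail in-x [0.6516 0.192  0.022 ] [-0.0224  0.2096  0.022 ]
grip [ 0.5576 -0.0348  0.113 ] [-0.0522 -0.0341  0.113 ]
blade? [ 0.5397 -0.0246  0.061 ] [-0.0721 -0.0291  0.061 ]
ptr? [0.5138 0.001  0.061 ] [-0.1039 -0.0114  0.061 ]
```

```bash
python3 - <<'E'
from st import *
o=get_obs();print(o['time'],o['tcp_pos'],st(o['tcp_pos']))
t=ws([0,.147,.063]);print(t,t-o['tcp_pos'],ws([0,.05,0])-ws([0,.147,0]))
y=o['tool_rot'][:,1];print(np.degrees(np.arctan2(-y[1],-y[0])),90+np.degrees(P[2]))
E
```

```text
1.575 [0.65367    0.1237868  0.21351027] [-0.00210115  0.14446816  0.21351027]
[0.65637332 0.12566219 0.063     ] [ 0.00270332  0.0018754  -0.15051027] [-0.02602062 -0.09344478  0.        ]
74.18189816752003 74.4396121998371
```

arm_command(
  commands=[
    [[0.003,0.001,-0.05],0],
    [[0.003,0.001,-0.1],0],
    [[0.003,0.001,-0.135],0],
    [[0.003,0.001,-0.151],0],
    [[0.003,0.001,-0.151],0],
  ],
)

```text
time: 2.2
tcp_pos: [0.6563, 0.1274, 0.0641]
tool_rot: [[0.963, -0.268, -0.001], [-0.268, -0.963, -0.001], [-0.001, 0.001, -1.0]]
ft_force: [0.3, 0.5, 1.3]
width: 1.001
```

```bash
python3 shot.py wrist w2; python3 -c "
from st import *;print(st(get_obs()['tcp_pos']))"; python3 shot.py side s2; python3 - <<'E'
import cv2
t=cv2.imread('pics/s2.png')[150:270,220:380]; cv2.imwrite('pics/s2zz.png',cv2.resize(t,None,fx=5,fy=5,interpolation=cv2.INTER_CUBIC))
E
```

```text
2.2 [0.65625381 0.12743815 0.06409639] [-2.684e-01 -9.633e-01  8.000e-04] [0.3  0.46 1.27] 1.0013841166641986 [ 2.76663591e+01  2.87790530e+01 -1.19873715e+01  9.56477637e-03
 -4.92937292e+01  4.67582309e+01]
[0.00018693 0.14904801 0.06535931]
2.25 [0.65710278 0.127585   0.06535931] [-2.685e-01 -9.633e-01 -5.000e-04] [1.13 0.35 0.81] 1.0049013766571016 [ 2.76503756e+01  2.87074882e+01 -1.19194100e+01  2.74944924e-02
 -4.93124912e+01  4.67588093e+01]
```

View pics/w2z.png

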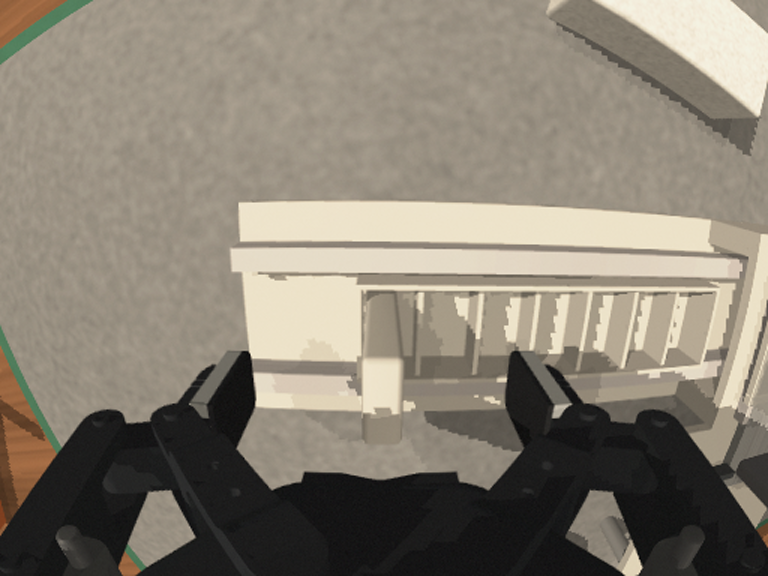

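View pics/s2zz.png

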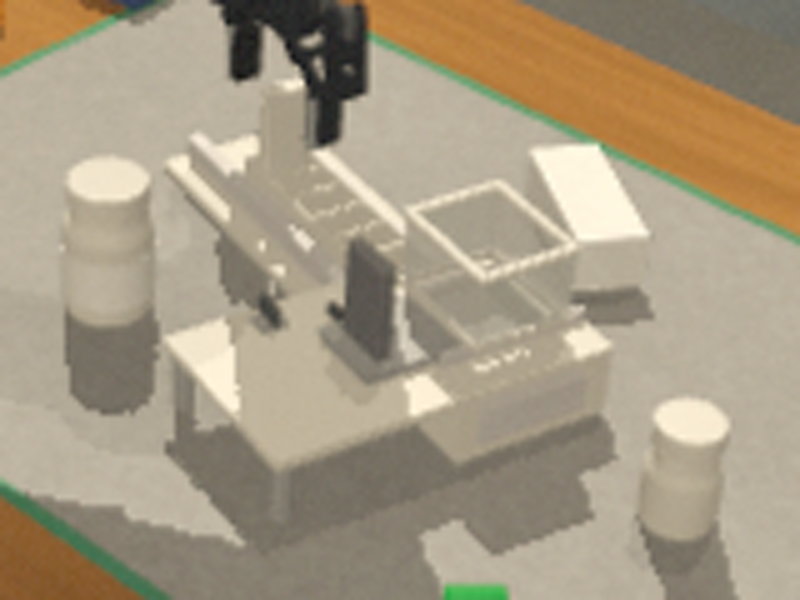

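The lug (383,365-440) is centred between the pads at 245 and 520, so I'll close on it.

arm_command(
  commands=[
    [[0,0,0],0],
    [[0,0,0],0],
    [[0,0,0],0],
    [[0,0,0],0],
    [[0,0,0],0],
    [[0,0,0],0],
  ],
  claw=1,
)

```text
time: 3.05
tcp_pos: [0.6568, 0.1268, 0.0646]
tool_rot: [[0.963, -0.269, 0.0], [-0.269, -0.963, 0.0], [0.0, -0.0, -1.0]]
ft_force: [0.2, -0.8, 3.6]
width: 0.131
```

Gripped at 0.131 × 85 ≈ 11 mm. I'll slide most of the way first, then creep to the stop.

arm_command(
  commands=[
    [[-0.0035,-0.0125,0],0],
    [[-0.007,-0.025,0],0],
    [[-0.0105,-0.0375,0],0],
    [[-0.014,-0.05,0],0],
    [[-0.0175,-0.0625,0],0],
    [[-0.0205,-0.0735,0],0],
    [[-0.0228,-0.082,0],0],
    [[-0.0228,-0.082,0],0],
  ],
)

```text
time: 4.05
tcp_pos: [0.6335, 0.0433, 0.0646]
tool_rot: [[0.963, -0.27, -0.0], [-0.27, -0.963, -0.001], [-0.0, 0.001, -1.0]]
ft_force: [0.6, -1.2, 7.1]
width: 0.132
```

arm_command(
  commands=[
    [[-0.0011,-0.0038,0],0],
    [[-0.0021,-0.0077,0],0],
    [[-0.0027,-0.0096,0],0],
    [[-0.0027,-0.0096,0],0],
  ],
)

```text
time: 4.55
tcp_pos: [0.6312, 0.0346, 0.0646]
tool_rot: [[0.963, -0.27, 0.001], [-0.27, -0.963, 0.0], [0.0, -0.0, -1.0]]
ft_force: [0.2, 2.4, 5.4]
width: 0.133
```

```bash
python3 shot.py wrist w3; python3 -c "
from st import *;print(st(get_obs()['tcp_pos']))"
```

```text
4.55 [0.6311507  0.03464772 0.06463454] [-2.696e-01 -9.630e-01 -2.000e-04] [0.23 2.38 5.39] 0.13328353698079376 [ 2.08116803e+01  2.59103267e+01 -1.70642103e+01  1.29124993e-02
 -4.69971725e+01  5.35396041e+01]
[7.57471112e-05 5.25237776e-02 6.45934907e-02]
```

View pics/w3z.png

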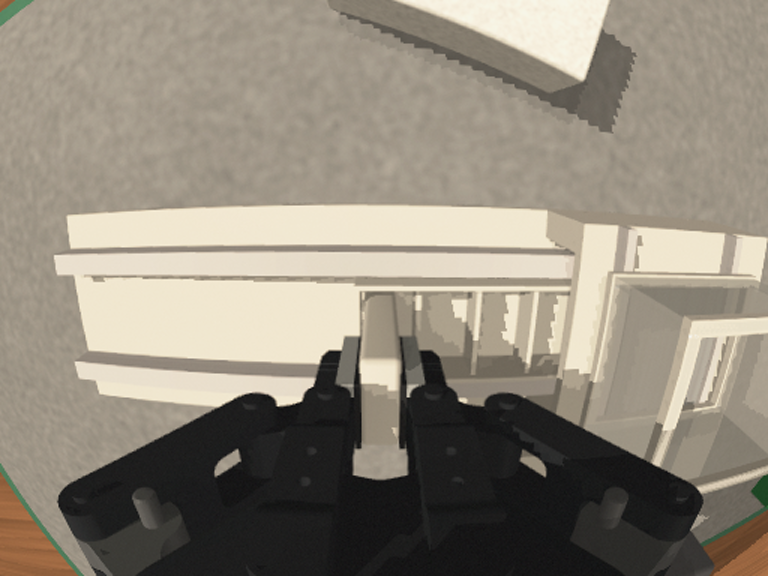

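arm_command(
  commands=[
    [[-0.0003,-0.001,0],0],
    [[-0.0005,-0.0019,0],0],
    [[-0.0005,-0.0019,0],0],
  ],
)

```text
time: 4.97
tcp_pos: [0.6307, 0.033, 0.0646]
tool_rot: [[0.963, -0.27, 0.001], [-0.27, -0.963, 0.0], [0.0, -0.0, -1.0]]
ft_force: [0.6, 3.0, 5.5]
width: 0.135
```

arm_command(
  commands=[
    [[-0.0003,-0.001,0],0],
    [[-0.0005,-0.0019,0],0],
    [[-0.0005,-0.0019,0],0],
  ],
)

```text
time: 5.35
tcp_pos: [0.6307, 0.032, 0.0646]
tool_rot: [[0.963, -0.27, 0.002], [-0.27, -0.963, 0.001], [0.001, -0.002, -1.0]]
ft_force: [1.4, 7.4, 4.4]
width: 0.129
```

arm_command(
  commands=[
    [[-0.0003,-0.001,0],0],
    [[-0.0005,-0.0019,0],0],
    [[-0.0005,-0.0019,0],0],
  ],
)

```text
time: 5.72
tcp_pos: [0.6311, 0.0317, 0.0649]
tool_rot: [[0.963, -0.269, 0.004], [-0.269, -0.963, 0.003], [0.003, -0.004, -1.0]]
ft_force: [1.7, 14.9, 3.6]
width: 0.13
```

```bash
python3 -c "
from st import *;print(st(get_obs()['tcp_pos']))"
```

```text
[0.00089977 0.049704   0.06493614]
```

The force rose to 15 N with the arm stopped at station y = 0.0497 (0.050 expected), so the tray is at the stop. I'll relax the push, open partly and lift.

arm_command(
  commands=[
    [[0.0008,0.0029,0],0],
    [[0.0008,0.0029,0],0],
    [[0.0008,0.0029,0],0],
  ],
)

```text
time: 6.1
tcp_pos: [0.6305, 0.0322, 0.0646]
tool_rot: [[0.963, -0.27, 0.001], [-0.27, -0.963, 0.0], [0.0, -0.0, -1.0]]
ft_force: [0.9, 3.5, 5.7]
width: 0.129
```

arm_command(
  commands=[
    [[0,0,0],0],
    [[0,0,0],0],
    [[0,0,0],0],
    [[0,0,0],0],
    [[0,0,0.04],0],
    [[0,0,0.09],0],
    [[0,0,0.15],0],
    [[0,0,0.15],0],
  ],
  claw=0.5,
)

```text
time: 7.1
tcp_pos: [0.6331, 0.0329, 0.2202]
tool_rot: [[0.963, -0.269, 0.01], [-0.269, -0.963, 0.002], [0.009, -0.005, -1.0]]
ft_force: [-0.0, -0.3, -1.2]
width: 0.5
```

```bash
python3 shot.py wrist w4; python3 -c "
from st import *;print(st(get_obs()['tcp_pos']))"
```

```text
7.1 [0.6330877  0.03290535 0.22023974] [-0.2688 -0.9632 -0.0046] [-0.01 -0.33 -1.17] 0.4996057561445848 [ 20.63461923  17.34103029  -7.37039035   0.09002267 -64.73279674
  53.73611666]
[0.00095862 0.05085027 0.21712038]
```

View pics/w4z.png

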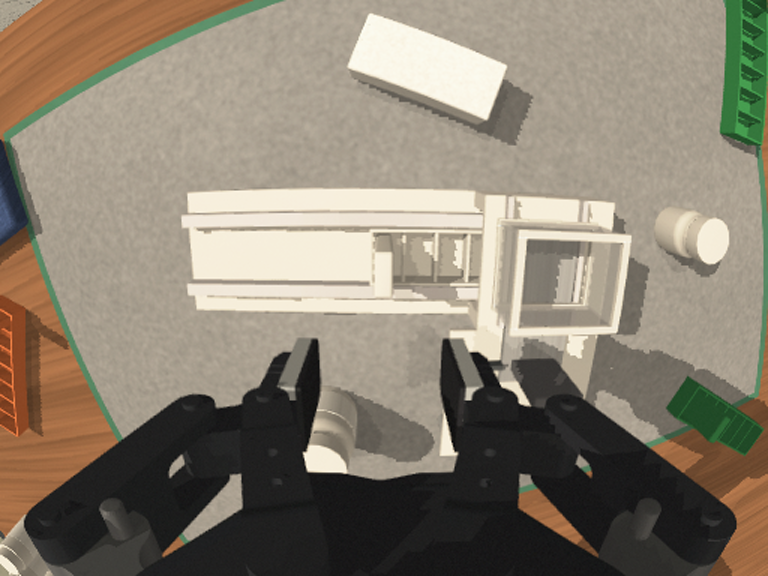

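```bash
python3 - <<'E'
from st import *
o=pickle.load(open('pics/w4.pkl','rb'))
for n,u,v,z in [('lug+y',374,231,.083),('lug +y',374,297,.083),('lug-y',392,235,.083)]:
    X=wrayz((u/1.5-.17,v/1.5-.17),z,o);print(n,st(X).round(4))
o=get_obs();print(o['time'],o['tcp_pos'],st(o['tcp_pos']));t=ws([-.078,-.064,.22]);print(t,t-o['tcp_pos'])
E
```

```text
lug+y [0.0279 0.0551 0.083 ]
lug +y [-0.0138  0.0552  0.083 ]
lug-y [0.0254 0.0442 0.083 ]
7.15 [0.63150426 0.03277937 0.21712038] [0.00095862 0.05085027 0.21712038]
[ 0.52463059 -0.05668049  0.22      ] [-0.10687367 -0.08945985  0.00287962]
```

The lug centre is at station y = 0.0497, so the tray is home. I'll move over the gate and turn the jaws along station x.

arm_command(
  commands=[
    [[-0.02,-0.018,0],0.18],
    [[-0.04,-0.036,0],0.36],
    [[-0.06,-0.054,0],0.54],
    [[-0.08,-0.07,0],0.72],
    [[-0.107,-0.09,0],0.9],
    [[-0.107,-0.09,0],1.08],
    [[-0.107,-0.09,0],1.26],
    [[-0.107,-0.09,0],1.44],
  ],
)

```text
time: 8.15
tcp_pos: [0.5225, -0.0577, 0.2131]
tool_rot: [[0.388, 0.922, -0.002], [0.922, -0.388, -0.0], [-0.001, -0.002, -1.0]]
ft_force: [0.4, 0.8, -0.3]
width: 0.503
```

arm_command(
  commands=[
    [[0,0,0],0.13],
    [[0,0,0],0.13],
    [[0,0,0],0.13],
  ],
)

```text
time: 8.52
tcp_pos: [0.523, -0.0576, 0.2137]
tool_rot: [[0.273, 0.962, -0.001], [0.962, -0.273, -0.0], [-0.0, -0.001, -1.0]]
ft_force: [-0.3, -0.5, -0.5]
width: 0.494
```

```bash
python3 shot.py wrist w5; python3 -c "
from st import *;print(st(get_obs()['tcp_pos']))"
```

```text
8.525 [ 0.52303635 -0.05760602  0.21365305] [ 0.962 -0.273 -0.001] [-0.27 -0.52 -0.55] 0.4937823560904546 [ 1.50862640e+01  7.95329315e+00 -2.06064310e+01 -8.54658838e-03
 -6.15039600e+01  1.49073633e+02]
[-0.07918887 -0.06524803  0.21382811]
```

View pics/w5z.png

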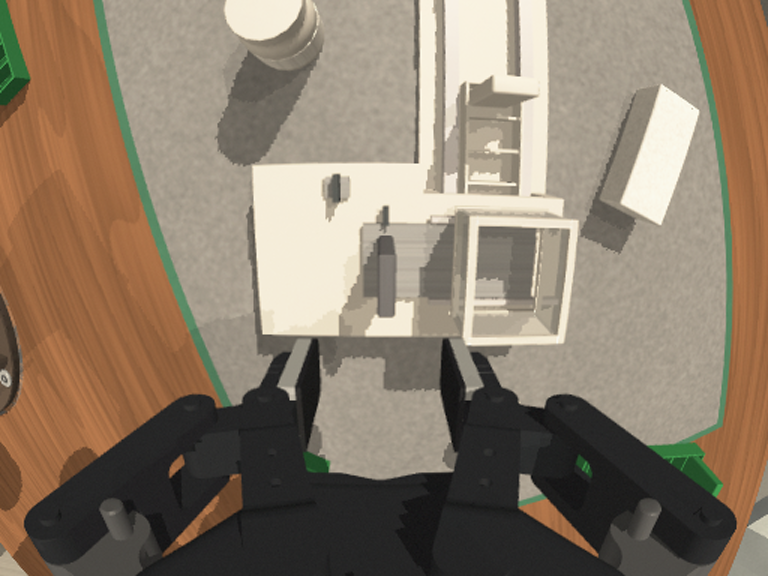

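```bash
python3 - <<'E'
import cv2
t=cv2.imread('pics/w5.png')[100:230,160:320]; cv2.imwrite('pics/w5zz.png',cv2.resize(t,None,fx=5,fy=4.6,interpolation=cv2.INTER_CUBIC) if 0 else cv2.resize(t[:120],None,fx=5,fy=5,interpolation=cv2.INTER_CUBIC))
E
```

```text
(no output)
```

View pics/w5zz.png

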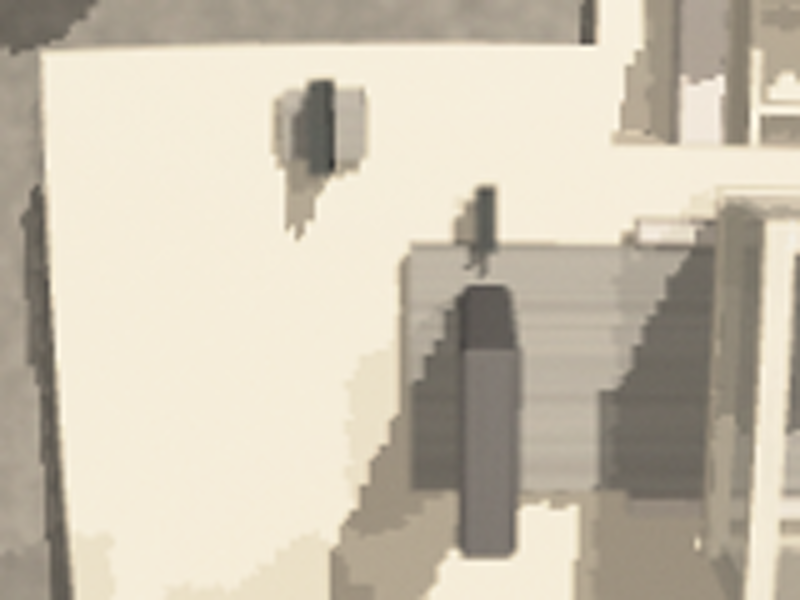

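```bash
python3 - <<'E'
from st import *
o=pickle.load(open('pics/w5.pkl','rb'))
for n,u,v,z in [('grip c',489,452,.113),('grip l',460,452,.113),('grip r',518,452,.113),('ptr c',486,218,.059),('ptr r',495,218,.059),('ptr l',477,218,.059),('blade left',308,125,.061),('blade c',322,125,.061),('blade right',335,125,.061),('tongue +y-x',40,47,.046),('f',0,0,.1)]:
    X=wrayz((u/5+160-.4,v/5+100-.4),z,o);print(n,X.round(4),st(X).round(4))
for uv in [(456,222),(579,221),(566,344),(464,342)]: print(st(wrayz((uv[0]/1.5-.17,uv[1]/1.5-.17),.105,o)).round(4))
E
```

```text
grip c [ 0.5257 -0.0566  0.113 ] [-0.077  -0.0636  0.113 ]
grip l [ 0.5212 -0.0553  0.113 ] [-0.0817 -0.0636  0.113 ]
grip r [ 0.5301 -0.0578  0.113 ] [-0.0724 -0.0636  0.113 ]
ptr c [ 0.534  -0.0272  0.059 ] [-0.0769 -0.0331  0.059 ]
ptr r [ 0.5356 -0.0277  0.059 ] [-0.0752 -0.0331  0.059 ]
ptr l [ 0.5323 -0.0267  0.059 ] [-0.0786 -0.0331  0.059 ]
blade left [ 5.066e-01 -5.000e-04  6.100e-02] [-0.1104 -0.0147  0.061 ]
blade c [ 0.5092 -0.0013  0.061 ] [-0.1078 -0.0148  0.061 ]
blade right [ 0.5115 -0.002   0.061 ] [-0.1053 -0.0148  0.061 ]
tongue +y-x [0.4569 0.0307 0.046 ] [-0.1667  0.002   0.046 ]
f [0.4681 0.0367 0.1   ] [-0.1575  0.0107  0.1   ]
[-0.0393 -0.0306  0.105 ]
[ 0.0334 -0.0284  0.105 ]
[ 0.0341 -0.1044  0.105 ]
[-0.0315 -0.1009  0.105 ]
```

arm_command(
  commands=[
    [[0.0025,0.001,-0.02],0],
    [[0.0025,0.001,-0.05],0],
    [[0.0025,0.001,-0.07],0],
    [[0.0025,0.001,-0.085],0],
    [[0.0025,0.001,-0.085],0],
  ],
  claw=0.65,
)

```text
time: 9.2
tcp_pos: [0.5253, -0.0567, 0.1284]
tool_rot: [[0.271, 0.963, -0.002], [0.963, -0.271, -0.0], [-0.001, -0.002, -1.0]]
ft_force: [0.6, -0.6, 0.5]
width: 0.353
```

```bash
python3 shot.py wrist w6; python3 -c "
from st import *;print(st(get_obs()['tcp_pos']))"
```

```text
9.2 [ 0.52529589 -0.05668351  0.12836851] [ 0.9626 -0.2709 -0.0018] [ 0.63 -0.64  0.48] 0.3530183519044537 [ 1.51241013e+01  1.31659070e+01 -2.66583937e+01 -5.09285587e-03
 -5.02960795e+01  1.49160871e+02]
[-0.07673423 -0.06353846  0.1293046 ]
```

View pics/w6z.png

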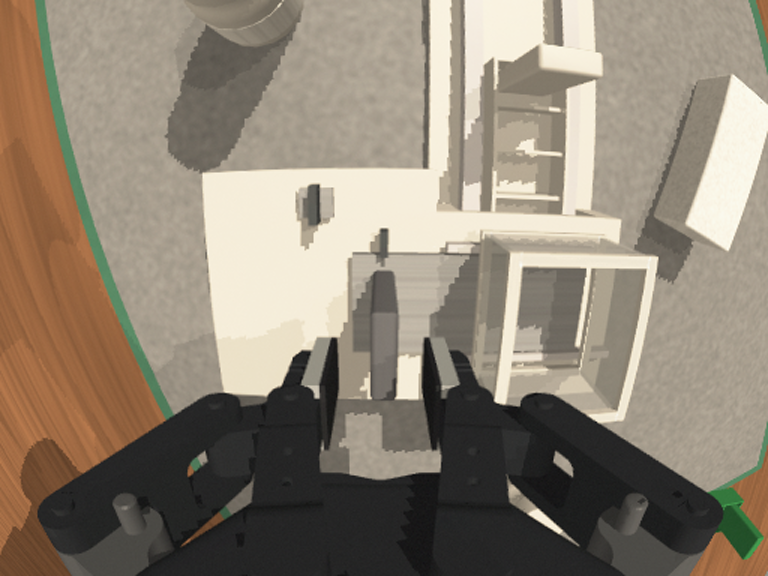

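arm_command(
  commands=[
    [[0.0005,0,-0.01],0],
    [[0.0005,0,-0.02],0],
    [[0.0005,0,-0.02],0],
  ],
)

```text
time: 9.62
tcp_pos: [0.5258, -0.0567, 0.1084]
tool_rot: [[0.27, 0.963, -0.002], [0.963, -0.27, -0.0], [-0.001, -0.001, -1.0]]
ft_force: [-0.0, -0.6, 0.6]
width: 0.354
```

arm_command(
  commands=[
    [[0,0,-0.008],0],
    [[0,0,-0.015],0],
    [[0,0,-0.015],0],
  ],
)

```text
time: 10.0
tcp_pos: [0.5259, -0.0566, 0.0936]
tool_rot: [[0.27, 0.963, -0.001], [0.963, -0.27, -0.0], [-0.001, -0.001, -1.0]]
ft_force: [-0.4, -0.6, 0.3]
width: 0.348
```

```bash
python3 shot.py wrist w7; python3 -c "
from st import *;print(st(get_obs()['tcp_pos']))"
```

```text
10.0 [ 0.52591912 -0.05663533  0.09358267] [ 0.9628 -0.2703 -0.0012] [-0.43 -0.58  0.28] 0.3479451441155213 [ 1.51093488e+01  1.57093721e+01 -2.88055230e+01 -7.90543982e-03
 -4.55604299e+01  1.49216008e+02]
[-0.07652172 -0.06352571  0.09397719]
```

View pics/w7z.png

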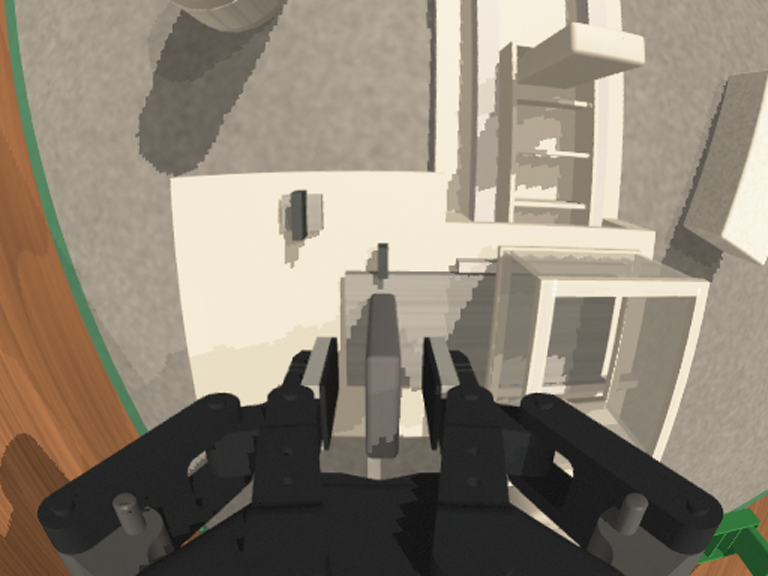

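The grip (382) is between the pads, nothing is touching, and the tray is still home. I'll close.

arm_command(
  commands=[
    [[0,0,0],0],
    [[0,0,0],0],
    [[0,0,0],0],
    [[0,0,0],0],
  ],
  claw=1,
)

```text
time: 10.55
tcp_pos: [0.5267, -0.0566, 0.0946]
tool_rot: [[0.27, 0.963, 0.001], [0.963, -0.27, 0.0], [0.0, 0.001, -1.0]]
ft_force: [2.0, -0.8, 1.9]
width: 0.107
```

```bash
python3 -c "
from st import *;o=get_obs();print(st(o['tcp_pos']),o['width']);print(ws([-.031,0,0])-ws([0,0,0]))"
```

```text
[-0.07601302 -0.06333815  0.09463034] 0.10660936332597548
[-0.0298638   0.00831587  0.        ]
```

arm_command(
  commands=[
    [[-0.005,0.0014,0],0],
    [[-0.01,0.0028,0],0],
    [[-0.015,0.0042,0],0],
    [[-0.02,0.0056,0],0],
    [[-0.025,0.007,0],0],
    [[-0.028,0.0078,0],0],
    [[-0.028,0.0078,0],0],
    [[-0.028,0.0078,0],0],
  ],
)

```text
time: 11.55
tcp_pos: [0.5001, -0.0488, 0.0947]
tool_rot: [[0.27, 0.963, 0.003], [0.963, -0.27, -0.0], [0.001, 0.003, -1.0]]
ft_force: [7.8, -4.3, -4.9]
width: 0.107
```

```bash
python3 shot.py wrist w8; python3 -c "
from st import *;print(st(get_obs()['tcp_pos']))"; python3 shot.py side s8;python3 shot.py top t8; python3 - <<'E'
import cv2
t=cv2.imread('pics/s8.png')[150:270,220:380]; cv2.imwrite('pics/s8zz.png',cv2.resize(t,None,fx=5,fy=5,interpolation=cv2.INTER_CUBIC))
t=cv2.imread('pics/w8.png')[100:220,160:320]; cv2.imwrite('pics/w8zz.png',cv2.resize(t,None,fx=5,fy=5,interpolation=cv2.INTER_CUBIC))
E
```

```text
11.55 [ 0.50012154 -0.04882043  0.09465194] [ 0.9629 -0.2698  0.0031] [ 7.83 -4.34 -4.93] 0.10652235200325647 [ 1.69088241e+01  1.32609161e+01 -3.22292019e+01  8.44735804e-02
 -4.43340952e+01  1.47381274e+02]
[-0.10371808 -0.06299499  0.09462836]
11.6 [ 0.50012472 -0.04881334  0.09462836] [ 0.9629 -0.2698  0.0031] [ 8.32 -5.09 -4.17] 0.10486292077441563 [ 1.69084921e+01  1.32639198e+01 -3.22282658e+01  8.25210164e-02
 -4.43332849e+01  1.47379910e+02]
11.65 [ 0.50015544 -0.04880495  0.09463832] [ 0.9629 -0.2698  0.0031] [ 7.55 -4.86 -4.74] 0.10964370333229218 [ 1.69075781e+01  1.32643788e+01 -3.22252528e+01  8.10382444e-02
 -4.43328045e+01  1.47379523e+02]
```

View pics/w8zz.png

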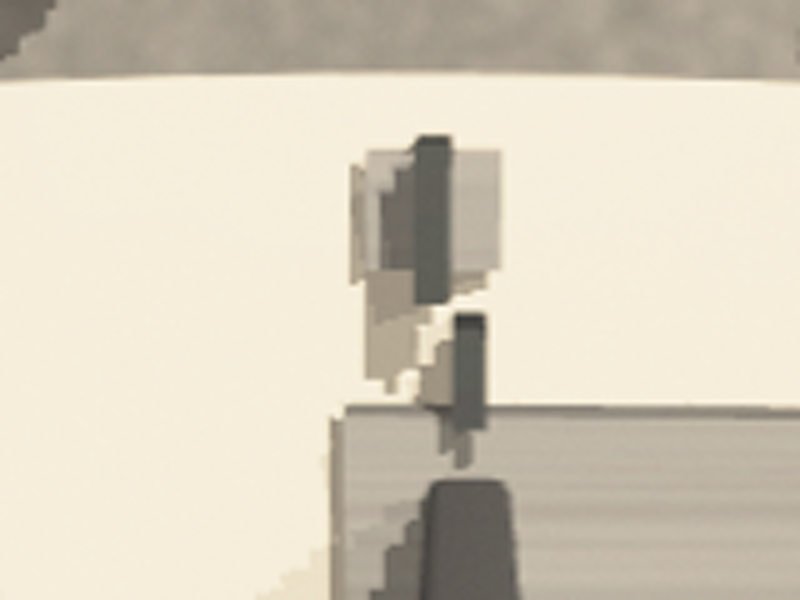

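View pics/s8zz.png

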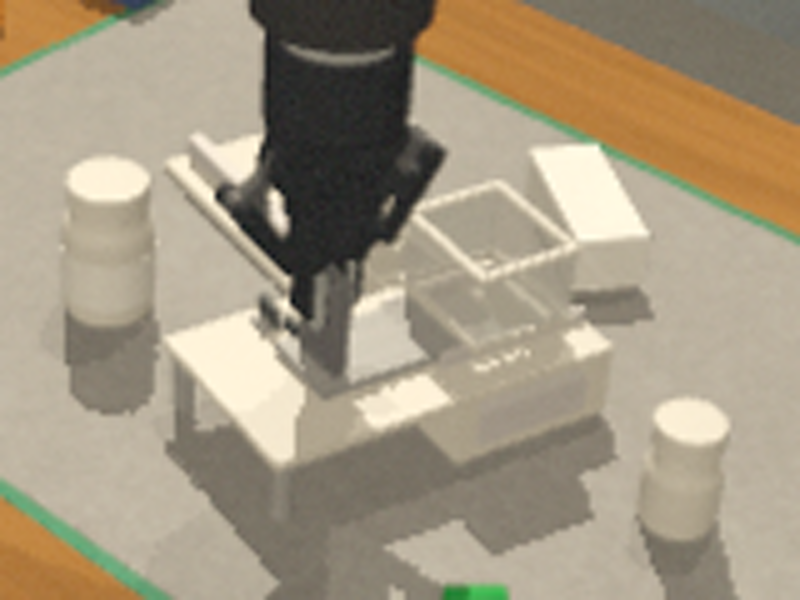

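```bash
python3 - <<'E'
from st import *
o=pickle.load(open('pics/w8.pkl','rb'))
for n,u,v,z in [('blade',433,145,.061),('blade',433,300,.061),('ptr',470,320,.059),('ptr',470,420,.059)]:
    X=wrayz((u/5+160-.4,v/5+100-.4),z,o);print(n,st(X).round(4))
print(ws([-.0042,0,0])-ws([0,0,0]))
E
```

```text
blade [-0.1083 -0.0066  0.061 ]
blade [-0.1084 -0.0238  0.061 ]
ptr [-0.1043 -0.0264  0.059 ]
ptr [-0.1043 -0.0381  0.059 ]
[-0.00404606  0.00112667  0.        ]
```

The blade is at x = -0.1083 and the pointer at -0.1043, so I need to pull 4 mm more.

arm_command(
  commands=[
    [[-0.002,0.0006,0],0],
    [[-0.004,0.0011,0],0],
    [[-0.004,0.0011,0],0],
    [[-0.004,0.0011,0],0],
  ],
)

```text
time: 12.2
tcp_pos: [0.4963, -0.0477, 0.0947]
tool_rot: [[0.27, 0.963, 0.003], [0.963, -0.27, -0.0], [0.001, 0.003, -1.0]]
ft_force: [8.1, -5.7, -5.9]
width: 0.107
```

```bash
python3 shot.py wrist w9; python3 - <<'E'
import cv2
t=cv2.imread('pics/w9.png')[100:220,160:320]; cv2.imwrite('pics/w9zz.png',cv2.resize(t,None,fx=5,fy=5,interpolation=cv2.INTER_CUBIC))
E
```

```text
12.2 [ 0.49626163 -0.04770482  0.09465703] [ 0.9629 -0.2699  0.0033] [ 8.06 -5.67 -5.89] 0.10661090629249642 [ 1.71816364e+01  1.29158411e+01 -3.27185072e+01  8.52899486e-02
 -4.41768582e+01  1.47101580e+02]
```

View pics/w9zz.png

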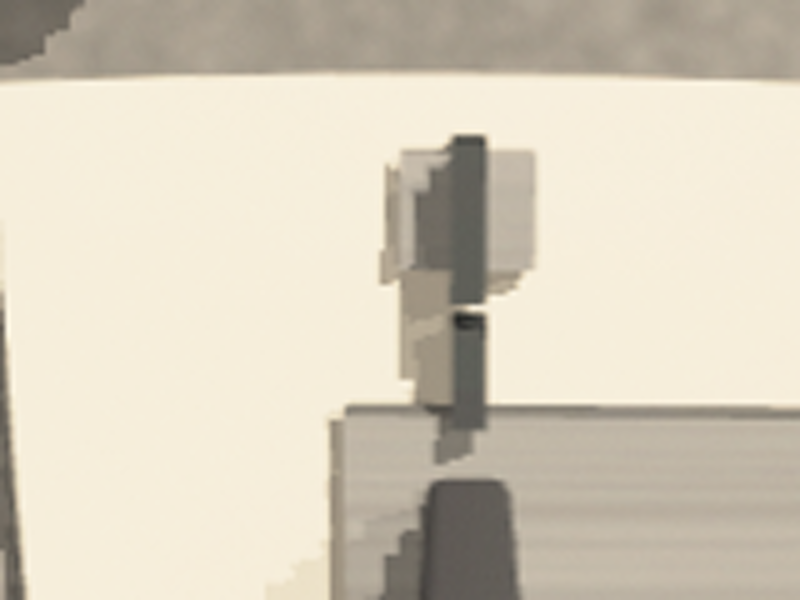

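View pics/w9z.png

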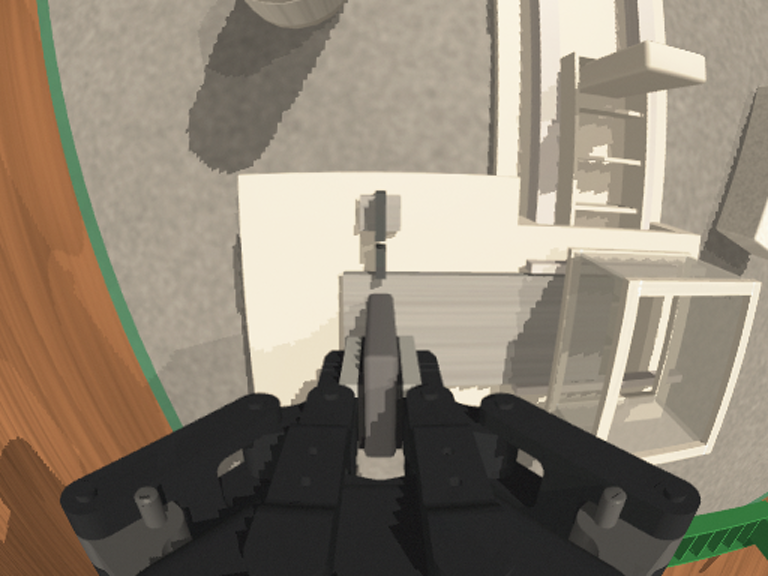

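Pointer and blade are both at column 470, so they are aligned. Before handing in I'll check the tray by reprojecting the lug at home onto this view.

```bash
python3 - <<'E'
from st import *
o=pickle.load(open('pics/w9.pkl','rb'));im=cv2.imread('pics/w9z.png')
pts=np.array([ws([x,.05+y,.083]) for x,y in [(-.015,-.006),(.015,-.006),(.015,.006),(-.015,.006)]])
q=wproj(pts,o)*1.5+.25;print(q.round())
cv2.polylines(im,[q.round().astype(int)],True,(0,0,255),1)
cv2.imwrite('pics/w9o.png',cv2.resize(im[0:150,500:768],None,fx=2.9,fy=2.9))
E
```

```text
[[648.  68.]
 [708.  83.]
 [707.  53.]
 [646.  36.]]
```

View pics/w9o.png

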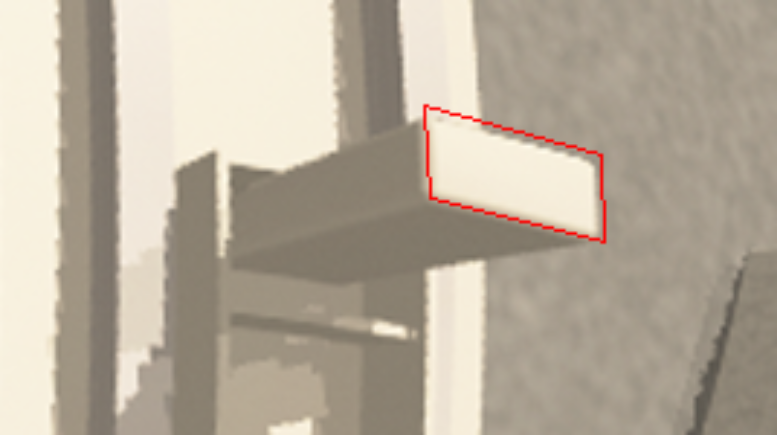

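The lug top matches its home outline to within about 1 mm. I'll hand in now, still holding the gate.

```bash
python3 -c "
from plant import *
print(job_done());o=get_obs();print(o['time'],o['tcp_pos'],o['width'],o['ft_force'])"
```

```text
the job is handed in; nothing more can be done
None
the job is handed in; nothing more can be done
```

The tray is home against the end stop, and the gripper is holding the gate open at the setting mark. I handed the job in about 12 s into the 48 s allowed; no verdict is reported.

- **Tray:** I gripped the lug, slid the tray about 97 mm and felt the end stop as the push force rose to 15 N. The grip point stopped at station y of about 0.050 m, as expected, before I touched the gate. At the end, the lug still matched its home outline in the wrist picture to about 1 mm.
- **Gate:** I gripped it while shut and pulled it about 32 mm. In the last wrist picture the pointer and blade line up to within about 0.5 mm, with fingers closed on the grip and about 10 N of pull on the wrist.
- **Bystanders:** the bottle, jar and carton look unmoved in the camera views taken along the way, and I felt no contact with them. I did not measure them again at the end.

None of the checks failed. The two fixed cameras' first blade readings differed by about 5 mm, so I set the final position from the wrist camera's direct view of pointer and blade. I could not read the state after handing in.

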